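Take the sample module off its transport blocks

TASK

The heavy sample module still stands on its aluminium transport blocks, keyed under its front edge. Lever the front edge up with the pry bar resting over the fulcrum block until the blocks are free (the stiff hinges keep it up), draw out every block and stand it in the pocket of its own width, and put the bar and the fulcrum block back flat on the grey tool mat. Press the module gently down onto its feet once the blocks are out, and leave everything else alone.

Things in the scene. Friction and masses are not known exactly. Their poses are not given: they have to be found in the camera images.
- module (a joint): hinge angle (rad) of the heavy white sample module: 0 = down on its feet, positive = front edge raised (280 mm x angle; 262 mm x angle at the skirt's inner face). Starts near 0.055, on the blocks; they come free above 0.086 (0.10 is comfortable); the bar can raise it to about 0.13; stop at 0.20. Stiff hinges hold any angle; raising takes about 40 N at the front edge, lowering about 10 N on it
- bed: fixed rear hinge bed of the module (350 mm wide, 280 mm deep, about 4 kg, tube carousel on top). Origin on the bench under the middle of the module's front edge; x points inwards to the hinge, y along the front edge. The blocks stand under the front edge at y = +115, +35 and -115 mm, in any order (some places empty), x axes parallel to the bed's; the jacking plate is at y = -40 mm
- jack (a point): point on the lower front edge of the module's skirt, in the middle of the 40 mm steel jacking plate where the bar goes in; moves with the module. x points inwards, y along the edge, z up; 12 mm above the bench when the module is down. The skirt is 18 mm thick in x; behind it the underside is hollow, 12 mm higher. The deck's top is 22 mm above this point; the housing on it starts 95 mm inwards
- deck_edge (a point): point on top of the deck, midway along the front edge and 30 mm inwards from it: a flat free strip to press on. Axes as for jack; moves with the module
- bar_grip (a point): grip point near the balance of the pry bar, in its handle, 11 mm above the bar's flat underside. x along the bar to the toe, z up. 260 mm long, 0.45 kg: black ribbed handle 24 wide x 22 high from x = -85 to +45 mm, then bright steel blade 20 wide x 8 thick to the toe at x = +175 mm; both share one flat underside
- fulcrum_mid (a point): centre of the steel fulcrum block, 15 mm above its underside: 34 mm (x) x 44 mm (y), 22 mm high, plus a rounded ridge along y in the middle, its top 30 mm above the underside; 0.8 kg. With the ridge parallel to the front edge and 50 mm out from jack, a bar over it sloping down to the toe by about 0.26 rad goes in under the skirt
- mat: grey tool mat, fixed, 130 (x) x 290 (y) x 3 mm; origin at the centre of its underside. Home of the bar and the fulcrum block
- block_a_mid (a point): centre, 23 mm above the underside, of the 24 mm wide (y), 71 mm long (x) aluminium transport block, 160 g, with one pip on top; may be absent. Along x: pull lug 46 mm high from x = -35.5 to -3.5 mm (centre -19.5), saddle 26 mm high to +23.5 (under the skirt), key 34 mm high to +35.5, hooked up behind the skirt: slides out along -x only when the module is raised
- block_b_mid (a point): centre, 23 mm above the underside, of the 34 mm wide (y), 71 mm long (x) aluminium transport block, 160 g, with two pips on top; may be absent. Along x: pull lug 46 mm high from x = -35.5 to -3.5 mm (centre -19.5), saddle 26 mm high to +23.5 (under the skirt), key 34 mm high to +35.5, hooked up behind the skirt: slides out along -x only when the module is raised
- block_c_mid (a point): centre, 23 mm above the underside, of the 44 mm wide (y), 71 mm long (x) aluminium transport block, 160 g, with three pips on top; may be absent. Along x: pull lug 46 mm high from x = -35.5 to -3.5 mm (centre -19.5), saddle 26 mm high to +23.5 (under the skirt), key 34 mm high to +35.5, hooked up behind the skirt: slides out along -x only when the module is raised
- pocket_a_floor (a point): centre of the floor (3 mm above the bench) of the open grey storage pocket of block a: inside 77 (x) x 30 mm (y), walls 3 mm thick, rim 11 mm above the floor; label with the same pips at its -x end. The block may lie either way round in it
- pocket_b_floor (a point): centre of the floor (3 mm above the bench) of the open grey storage pocket of block b: inside 77 (x) x 40 mm (y), walls 3 mm thick, rim 11 mm above the floor; label with the same pips at its -x end. The block may lie either way round in it
- pocket_c_floor (a point): centre of the floor (3 mm above the bench) of the open grey storage pocket of block c: inside 77 (x) x 50 mm (y), walls 3 mm thick, rim 11 mm above the floor; label with the same pips at its -x end. The block may lie either way round in it
- reagent: white reagent bottle: a bystander, origin at its underside, to be left alone
- jar: small amber jar, 52 mm across and 60 mm high, near the module's front: a bystander, origin at its underside, to be left alone
- tube_rack: rack of capped tubes: a bystander, origin at its underside, to be left alone
- tip_box: pipette tip box: a bystander, origin at its underside, to be left alone
- beaker: empty glass beaker: a bystander, origin at its underside, to be left alone
- vial: small white vial: a bystander, origin at its underside, to be left alone
Not all that is in view belongs to the job. Leave any pink or yellow look-alike of the part that bears block_c_mid alone.

How it is judged:
By the outcome, as a careful person would: the job done as asked, in the order asked, and still so for the second after the job is handed in, with the robot touching nothing.
Of block_a, block_b, block_c only 1 to 3 are there at a start; the rules pass over those that are not, and their reading is None.
At some moment in a run one of bar, fulcrum may be knocked a few centimetres aside while the robot is not near it.
Once in a run the grip may slacken for a moment while it holds something.
It also fails if it takes over 210 s, if anything falls off the work surface, if the arm or the gripper's body presses on something with over 40 N, if the wrist force passes 120 N, or if a joint passes its speed limit or range.

ROBOT

A 6-joint arm with a two-finger parallel gripper is mounted at the origin on the work surface. World frame = base frame: x ahead of the robot, y to its left, z up, the work surface at z = 0. Lengths are in mm, angles in rad, forces in N, time in s.
With the tool pointing down it reaches from about 325 to 775 mm from the base axis. Payload 5.5 kg.
Tool frame: the origin (TCP) lies at the very end of the fingers, on their centre line; the grasp point (between the pads) lies 19 mm behind it; z points along the fingers, y is the line along which they close (so a half turn about z gives the same grasp; the last joint's range is limited). The gripper opens to 88 mm and grips with 3 to 60 N. Pads are 20 mm wide; open, the fingers measure 115 mm over their backs; the gripper's body (75 mm by 178 mm) begins 61 mm behind the grasp point.
Start: joints at [-0.057, 0.091, 1.231, -0, 1.82, -0.057], TCP at [600.013, -0.003, 189.331] pointing down, gripper open.
Joint ranges: [-2.87, 2.87], [-0.86, 2.18], [0.17, 2.46], [-1.51, 4.65], [0.06, 2.69], [-2.65, 2.65]. Speed limits (rad/s): [2.57, 2.57, 3.01, 3.14, 3.14, 3.14].

INTERFACE

Orientations are given as a unit quaternion [x, y, z, w].
In Python, from rig import arm gives the robot as it stands. Calls block until the motion is done:
- arm.goto(position, orientation): joint-space move of the TCP to a pose.
- arm.move_l(position, ori=None, v=150, contact_N=None): straight line of the TCP; ori=None keeps the orientation; v is the mean speed in mm/s. With contact_N (N) it stops when the force on the tool has changed by that much, and returns True; else False.
- arm.move_j(angles): joint-space move.
- arm.let_go() and arm.close_gripper(grasp_force=None): open the fingers fully, or close them until they stop; grasp_force is the grip in N (None keeps the last).
- arm.wait(seconds).
- arm.solve_ik(position, orientation): joint angles nearest the present ones, or None.
- arm.grab_frame(name): name is "scene" or "side" or "wrist"; returns the picture (480x640x3 uint8, red, green, blue); there is no depth.
- arm.camera_params(name): a dict with "K" (3x3 intrinsics, pixels), "xyz" and "rotation" of the camera in the world. Camera axes: x right, y down, z forward; pixel columns grow to the right and rows downward; lengths in mm; the calibration is good to about 2 mm. A picture is of the moment at which its call begins: read the wrist's pose just before it. camera_params takes no time and is no camera call; for the wrist camera it gives the pose at the moment of the call.
A pose or a line that the arm cannot do raises arm.Unreachable and nothing moves.
- arm.hand_in(): hands the job in; it is judged then, once.
Trained networks look in the newest picture that a camera, given by its name, has taken for a name from the list of things; names that differ only in an ending like _2 or _b are one class to them, and where a whole thing is asked for, a point or a joint stands for the part that bears it (a point fixed in the world has none). Each returns a list of dicts, best first, with "confidence" (0 to 1); they miss things now and then, are a little off and sometimes report something else, mostly with a low value. They report only what shows in the picture. A call takes as long as a camera call. They do not tell look-alikes from the thing itself.
- arm.outline_of(camera, name): "region" (480x640 bool, what is visible of it) and "box" ([left, top, width, height] in pixels, round what is visible of it).
Readings, each from a call of its own:
- arm.get_t(): time.
- arm.get_qpos(): joint angles.
- arm.get_joint_vel(): joint speeds.
- arm.get_joint_efforts(): joint torques, N m.
- arm.get_tool_pos(): TCP position.
- arm.get_tool_rot(): TCP orientation.
- arm.get_force(): force on the tool from outside, world axes, zero at the start.
- arm.get_ft_torque(): the same for the moment, N m.
- arm.get_width(): finger opening in mm.
- arm.get_grip_force(): force on a finger pad.
Only numpy, scipy, OpenCV 4.12 (cv2) and the standard library are available. Lean on these libraries where they do the work, as an engineer would, in place of code of your own. Each camera call takes 0.05 s, during which the arm holds its last target. There are 200 camera calls.

## Working session

There is one attempt and no reset: what is moved stays moved. The work goes in short steps, each a Python script; the robot and the scene stay as the last script left them, time stands still between calls to the robot, and variables do not carry over. Pictures are saved under pics/ and viewed, at most 14 in all, crops included, and the job is handed in when it is done.

```bash
ls; mkdir -p pics
python3 - <<'E'
from rig import arm
import cv2, numpy as np
for n in ("scene","side","wrist"):
    p=arm.camera_params(n); print(n,np.round(p["K"],1).tolist(),np.round(p["xyz"],1),np.round(p["rotation"],4).tolist())
    im=arm.grab_frame(n); cv2.imwrite(f"pics/{n}0.png",im[:,:,::-1])
E
```

```text
pics
scene [[454.9, 0.0, 317.9], [0.0, 454.9, 243.6], [0.0, 0.0, 1.0]] [1062.1 -839.   849.2] [0.8719, 0.2276, -0.1184, -0.417]
side [[450.7, 0.0, 325.8], [0.0, 450.7, 237.1], [0.0, 0.0, 1.0]] [353.6 770.7 672.7] [-0.0939, 0.8987, -0.4251, 0.0531]
wrist [[414.9, 0.0, 315.4], [0.0, 414.9, 232.6], [0.0, 0.0, 1.0]] [600.8  69.2 382.9] [0.9916, 0.0001, -0.0011, 0.1295]
```

View pics/scene0.png

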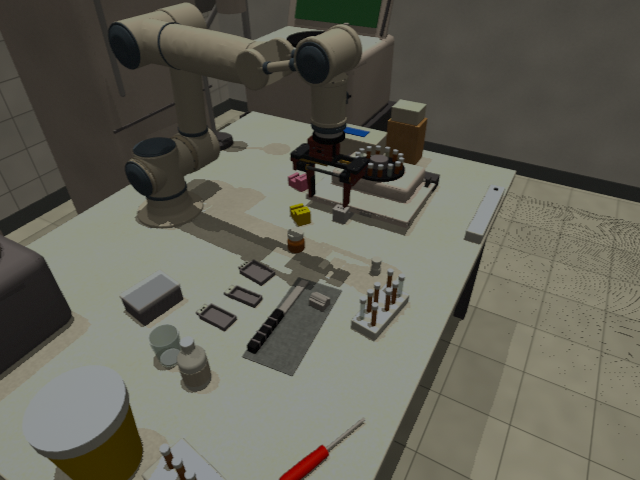

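View pics/side0.png

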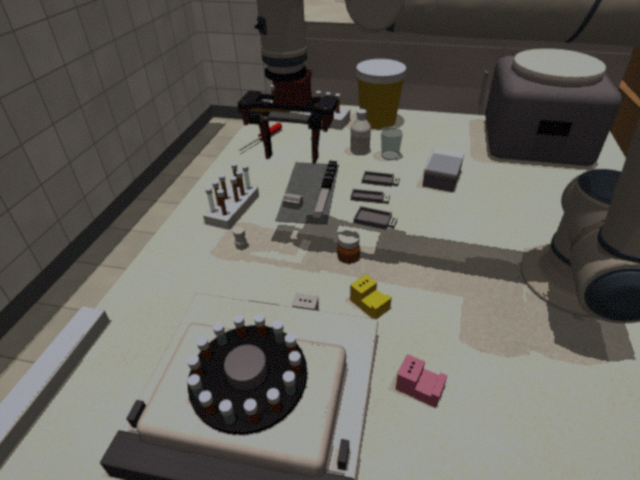

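Both pictures show the same layout. The module's front edge faces −y, and one aluminium block with three pips sits under it (side 306,300; scene 342,211). The look-alikes are yellow (side 370,296) and pink (side 421,378). The bar and fulcrum lie on the mat (scene 275,325 and 319,299). The three pockets are left of the mat, and the jar is at scene 296,241.

```bash
cat > h.py <<'E'
from rig import arm
import cv2, numpy as np
from scipy.spatial.transform import Rotation as R
def cam(n):
    p=arm.camera_params(n); return np.array(p["K"]),np.array(p["xyz"]),R.from_quat(p["rotation"]).as_matrix()
def ray(c,uv,z=0):
    K,t,M=c; d=M@np.linalg.inv(K)@np.array([uv[0],uv[1],1.]); return t+d*(z-t[2])/d[2]
def proj(c,P):
    K,t,M=c; q=K@(M.T@(np.asarray(P,float)-t)); return q[:2]/q[2]
def down(yaw):   # tool pointing down, tool x along yaw in the world
    return (R.from_euler('z',yaw)*R.from_euler('x',np.pi)).as_quat()
def shot(n,f):
    c=cam(n); im=arm.grab_frame(n); cv2.imwrite(f"pics/{f}.png",im[:,:,::-1]); return c,im
E
python3 - <<'E'
from h import *
s=cam("scene"); d=cam("side")
for nm,uv,z in [("block c",(342,211),46),("jar",(296,248),0),("bar tip",(305,283),8),("bar end",(252,346),15),("fulc",(319,299),25),("mat1",(302,273),0),("mat2",(342,290),0),("mat3",(297,372),0),("mat4",(247,355),0),("pk1",(257,271),3),("pk2",(244,296),3),("pk3",(216,316),3),("yellow",(300,214),30),("pink",(298,181),30)]:
    print(nm,ray(s,uv,z).round())
for nm,uv,z in [("block c",(306,300),46),("jar",(348,260),0),("front L",(190,296),40),("front R",(379,320),40),("pk",(375,217),3),("fulc",(292,200),30),("tip",(320,217),8),("end",(332,165),20),("yellow",(370,296),30),("pink",(421,378),30)]:
    print(nm,ray(d,uv,z).round())
# views
print(arm.get_tool_rot().round(3))
arm.goto([560,-60,400],arm.get_tool_rot()); shot("wrist","w1")
E
```

```text
block c [537. 204.  46.]
jar [476.  28.   0.]
bar tip [581. -94.   8.]
bar end [ 586. -339.   15.]
fulc [ 652. -143.   25.]
mat1 [549. -57.   0.]
mat2 [676. -63.   0.]
mat3 [ 708. -340.    0.]
mat4 [ 583. -356.   -0.]
pk1 [ 436. -113.    3.]
pk2 [ 464. -209.    3.]
pk3 [ 444. -299.    3.]
yellow [418. 148.  30.]
pink [307. 316.  30.]
block c [524. 214.  46.]
jar [474.  38.   0.]
front L [747. 243.  40.]
front R [384. 229.  40.]
pk [ 436. -128.    3.]
fulc [ 646. -122.   30.]
tip [568. -95.   8.]
end [ 586. -327.   20.]
yellow [409. 165.  30.]
pink [303. 328.  30.]
[ 0.707  0.707 -0.001 -0.001]
```

View pics/w1.png

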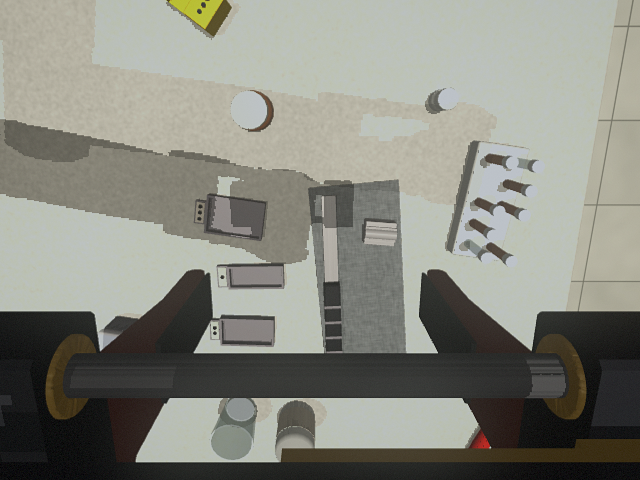

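The wrist view shows the pockets: c (three pips) at (236,216), a (one pip) at (252,275), b (two pips) at (245,330). It also shows the bar toe at (328,198), the fulcrum at (380,232), the jar at (251,110) and the yellow block at (198,12).
Look-alikes for block c are the yellow block (scene 300,214), the pink block (scene 298,181) and the aluminium block under the edge (scene 342,211). I choose the aluminium one and will check it close, along with the whole front edge.

Run:
```python
from h import *
q=arm.get_tool_rot()
arm.goto([560,130,330],q); c,im=shot("wrist","w2")
print(c[1].round(1))
for n in ("block_c_mid","block_a_mid","bar_grip","jar","module"):
    for o in arm.outline_of("wrist",n): print(n,round(o["confidence"],2),o["box"])
```

```text
[561.9 198.6 524.7]
block_c_mid 0.8 [157.3, 126.8, 73.8, 65.1]
block_c_mid 0.76 [41.3, 0.0, 83.4, 38.2]
block_c_mid 0.67 [269.9, 87.8, 39.1, 35.9]
bar_grip 0.72 [323.2, 338.0, 19.6, 109.0]
bar_grip 0.64 [308.6, 321.8, 99.7, 128.4]
jar 0.87 [229.4, 241.0, 44.5, 48.9]
module 0.89 [151.0, 0.0, 334.0, 93.0]
```

View pics/w2.png

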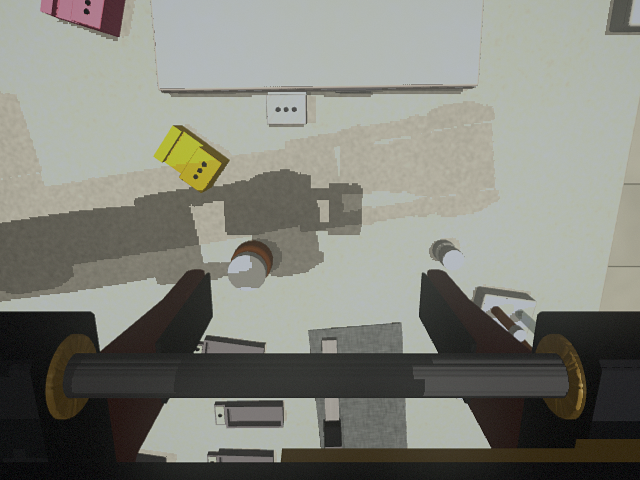

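Only block c (three pips, wrist 287,108) stands under the edge, at y=+35; the other two places are empty. Yellow is at (190,158), pink at (85,10). Next, one close shot of the edge and one of the tools, which also serves as the check crop.

Run:
```python
from h import *
import pickle
q=arm.get_tool_rot()
arm.goto([575,160,260],q); c1,im1=shot("wrist","w3")
arm.goto([600,-60,270],q); c2,im2=shot("wrist","w4")
pickle.dump((c1,c2),open("c34.pkl","wb"))
# rectified top views of chosen world windows (5 px / 2 mm), so pixels read as mm
def rect(c,im,x0,x1,y0,y1,z,s=2.0):
    xs=np.arange(x0,x1,1/s); ys=np.arange(y1,y0,-1/s)
    X,Y=np.meshgrid(xs,ys); P=np.stack([X,Y,np.full_like(X,z)],-1)-c[1]
    Q=P@c[2]; U=Q@c[0].T; U=(U[...,:2]/U[...,2:]).astype(np.float32)
    o=cv2.remap(im[:,:,::-1].copy(),U[...,0],U[...,1],cv2.INTER_LINEAR)
    o=cv2.convertScaleAbs(o,alpha=1.2)
    for v in range(int(np.ceil(x0/20)*20),x1,20):
        cv2.line(o,(int((v-x0)*s),0),(int((v-x0)*s),6 if v%100 else 14),(0,0,255),1)
        if v%100==0: cv2.putText(o,str(v),(int((v-x0)*s)+2,24),0,.45,(0,0,255))
    for v in range(int(np.ceil(y0/20)*20),y1,20):
        cv2.line(o,(0,int((y1-v)*s)),(6 if v%100 else 14,int((y1-v)*s)),(0,0,255),1)
        if v%100==0: cv2.putText(o,str(v),(18,int((y1-v)*s)+4),0,.45,(0,0,255))
    return o
cv2.imwrite("pics/r3.png",rect(c1,im1,370,770,150,290,49.4))
cv2.imwrite("pics/r4.png",rect(c2,im2,380,720,-270,-20,3,2.3))
```

```text
(no output)
```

View pics/r3.png

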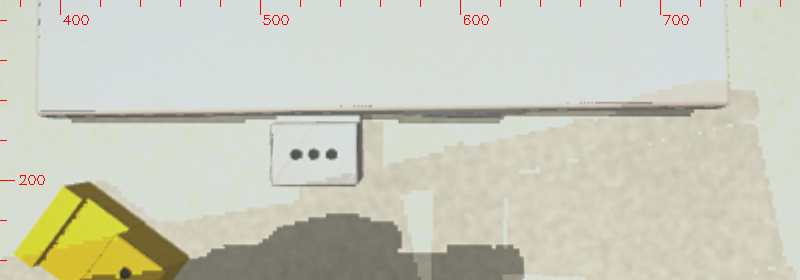

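View pics/r4.png

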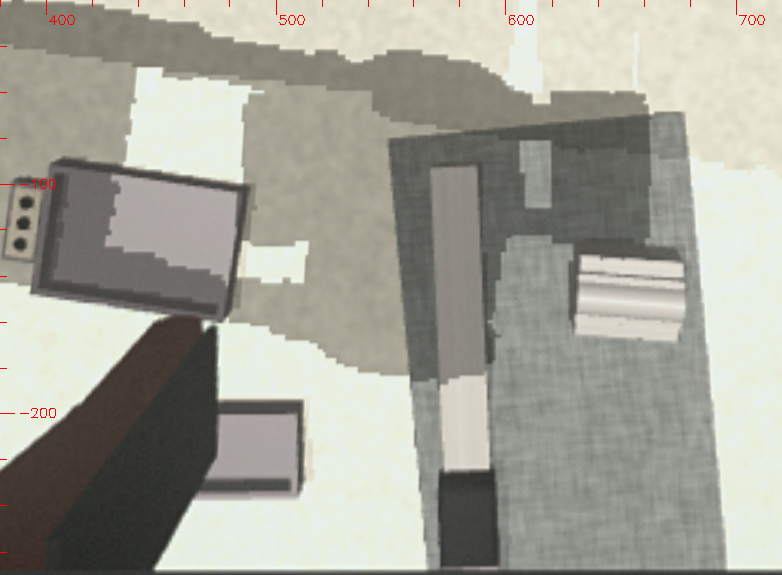

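The edge crop shows block c's lug with three pips at (313,154), the module front along row ~112 and yellow at lower left. So jack ≈ (601,235) and the edge yaw is 0.007. In the tools crop the bar toe is at (454,166) and the handle step at (467,470), which puts the grip at ≈ (585,−265), yaw +0.041. The fulcrum is centred at (629,297) → (651,−141.5). Fulcrum first.

```bash
cat >> h.py <<'E'
H=np.pi/2
EDGE=0.0073; JACK=np.array([601.,235.2])
def bed(x,y): # bed coords (mm) -> world xy, bed origin from jack
    ux=np.array([-np.sin(EDGE),np.cos(EDGE)]); uy=np.array([-np.cos(EDGE),-np.sin(EDGE)])
    return JACK+40*uy+x*ux+y*uy
def st(m): print(m,"t%.1f"%arm.get_t(),arm.get_tool_pos().round(1),"w%.1f"%arm.get_width(),"g%.0f"%arm.get_grip_force(),"F",np.round(arm.get_force(),1))
E
python3 - <<'E'
from h import *
q=down(H-0.048)
arm.goto([655,-147,110],q)
arm.move_l([655,-147,40]); print(arm.move_l([655,-147,6],v=50,contact_N=8)); st("down")
arm.close_gripper(45); st("closed")
arm.move_l([655,-147,110]); st("up")
p=bed(-50,-46)+[0,-5]; print(p)
qe=down(H+EDGE)
arm.goto([p[0],p[1]-40,110],qe)
arm.move_l([*p,110]); arm.move_l([*p,25],v=100); print(arm.move_l([*p,1.5],v=25,contact_N=6)); st("placed")
E
```

```text
False
down t5.8 [ 655.2 -147.     6.3] w87.8 g0 F [-0.8  0.6 -0.2]
closed t7.2 [ 655. -147.    6.] w0.6 g0 F [ 0.1  0.6 -0.6]
up t8.0 [ 654.5 -146.9  108.7] w0.4 g0 F [-0.3  0.9  0.2]
[607.36483689 180.24513186]
False
placed t11.7 [607.5 180.3   1.7] w0.8 g0 F [-0.3 -0.4  0.3]
```

The grasp missed: the fingers closed fully, so the fulcrum may have been knocked aside. I'll look again.

Run:
```python
from h import *
p=arm.get_tool_pos(); arm.move_l([*p[:2],150]); arm.let_go()
arm.goto([600,-60,270],down(H)); c,im=shot("wrist","w5"); print(c[1])
for n in ("fulcrum_mid","bar_grip"):
    for o in arm.outline_of("wrist",n):
        m=o["region"]; cnt=max(cv2.findContours(m.astype(np.uint8),0,2)[0],key=cv2.contourArea); r=cv2.minAreaRect(cnt); print(n,round(o["confidence"],2),o["box"],np.round(r[0],1),np.round(r[1],1),round(r[2],1))
```

```text
[601.01821215  10.06562358 463.60779499]
fulcrum_mid 0.74 [338.4, 244.6, 42.3, 37.7] [360.  260.5] [35. 44.] 90.0
bar_grip 0.69 [285.5, 212.2, 31.7, 209.7] [298.1 283.6] [140.1  22.4] 86.3
```

View pics/w5.png

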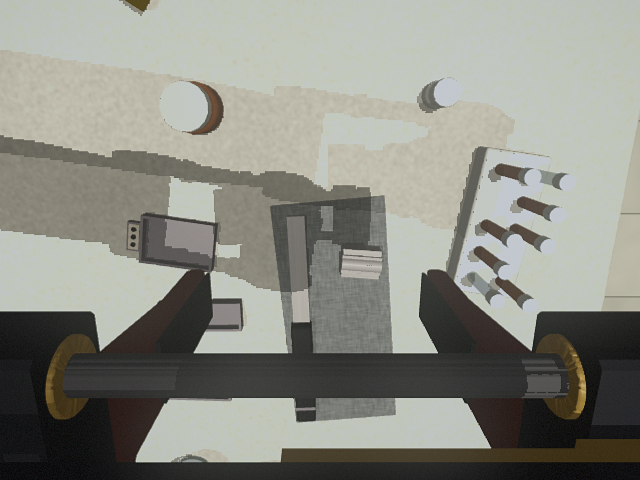

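The fulcrum is now at (361,263) on the mat and the bar toe at (297,217). I'll locate both from this picture.

Run:
```python
from h import *
import pickle
c=cam("wrist"); c1,c4=pickle.load(open("c34.pkl","rb"))
print(c4[1],c[1])
crn=[(343,247),(382,250),(381,279),(341,276)]
print([ray(c,u,25).round(1).tolist() for u in crn],np.mean([ray(c,u,25) for u in crn],0))
print("toe",ray(c,(297.5,217),11), "step",ray(c,(301.5,322),11))
for n in ("w4","w5"):
    im=cv2.imread(f"pics/{n}.png"); cv2.imwrite(f"pics/{n}c.png",cv2.resize(im[190:340,260:420],None,fx=2.5,fy=2.5,interpolation=cv2.INTER_CUBIC))
cv2.imwrite("pics/cmp.png",np.hstack([cv2.imread("pics/w4c.png"),cv2.imread("pics/w5c.png")]))
```

```text
[601.57263572   9.65692818 465.79065237] [601.03527838  10.60393035 463.3583305 ]
[[630.6, -121.9, 25.0], [673.8, -125.3, 25.0], [674.1, -159.4, 25.0], [629.0, -156.0, 25.0]] [ 651.90716031 -140.65596109   25.        ]
toe [580.12613633 -91.32346757  11.        ] step [ 583.73739254 -219.97572812   11.        ]
```

View pics/cmp.png

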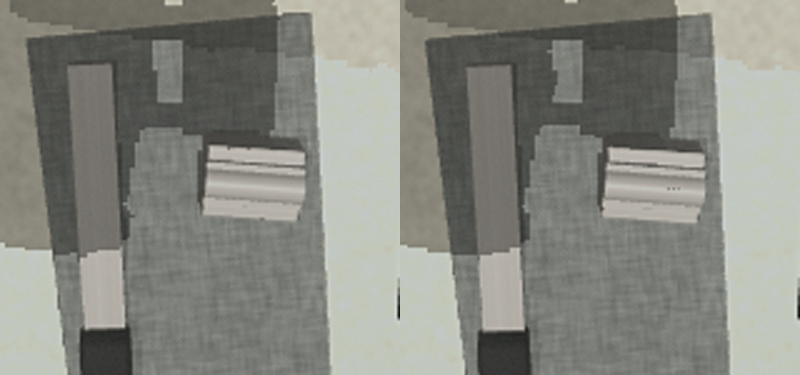

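The two pictures (w4 left, w5 right) match, with the fulcrum at (253,182) and (653,182), so it did not move. I'll go down again and check with the fixed cameras before closing.

Run:
```python
from h import *
q=down(H-0.048); p=[654,-144]
arm.goto([*p,110],q); arm.move_l([*p,40]); arm.move_l([*p,6],v=50,contact_N=8); st("down")
def crop(n,z=6):
    c=cam(n); u=proj(c,[*p,20]).astype(int); im=arm.grab_frame(n)[:,:,::-1]; x,y=u
    return cv2.resize(im[y-50:y+50,x-66:x+67],(400,300),interpolation=cv2.INTER_CUBIC)
a=[crop("scene"),crop("side")]
arm.close_gripper(45); st("closed")
b=[crop("scene"),crop("side")]
cv2.imwrite("pics/g1.png",np.vstack([np.hstack(a),np.hstack(b)]))
```

```text
down t17.6 [ 654.2 -144.1    6.2] w87.7 g0 F [-0.1  0.1  0.7]
closed t19.0 [ 654. -144.    6.] w0.5 g0 F [ 0.  -0.1 -0.1]
```

View pics/g1.png

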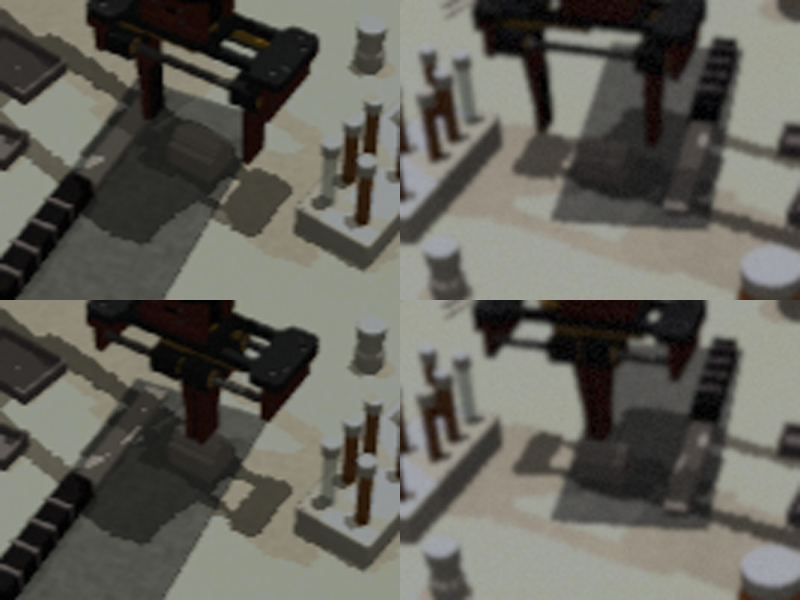

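The fixed cameras show the fingertips hovering about 25 mm over the fulcrum while the reported z is 6 (tips at crop (200,440) and (597,440)). I'll calibrate by touching bare bench with closed fingers.

Run:
```python
from h import *
p=arm.get_tool_pos(); arm.move_l([p[0],p[1],110])
arm.goto([600,90,90],down(H)); arm.move_l([600,90,20]);st("a")
print(arm.move_l([600,90,-40],v=20,contact_N=5)); st("touch"); print(arm.get_qpos().round(3))
arm.move_l([600,90,60]); st("up")
```

```text
a t21.5 [600.5  89.4  20.6] w0.4 g0 F [ 1.  -0.4  0.2]
True
touch t23.9 [600.   90.  -32.9] w0.3 g2 F [-0.8  0.3  4.5]
[ 0.093  0.179  1.532 -0.     1.43   0.093]
up t24.6 [599.3  89.9  58.6] w0.4 g0 F [ 0.3 -0.3 -0.6]
```

The bench was felt at reported z = −32.9, so the true fingertips lie about 32.5 mm behind the reported TCP. The fingertip size and row in the wrist picture (depth ≈ 174 mm, not 206) confirm it is an offset along the tool axis. I'll command true tip positions from here on.

```bash
cat >> h.py <<'E'
L=32.5   # true tips lie this far behind the reported TCP, along the tool
def zq(q): return R.from_quat(q).apply([0,0,1])
def tgo(p,q): arm.goto(np.asarray(p,float)+L*zq(q),q)
def tl(p,q,v=150,c=None): return arm.move_l(np.asarray(p,float)+L*zq(q),q,v=v,contact_N=c)
def tip(): return arm.get_tool_pos()-L*zq(arm.get_tool_rot())
def st(m): print(m,"t%.1f"%arm.get_t(),"tip",tip().round(1),"w%.1f"%arm.get_width(),"g%.0f"%arm.get_grip_force(),"F",np.round(arm.get_force(),1))
E
python3 - <<'E'
from h import *
q=down(H-0.048); p=[655,-145.5]
arm.let_go()
tgo([*p,110],q); tl([*p,40],q); print(tl([*p,6.5],q,50,8)); st("down")
arm.close_gripper(45); st("closed")
tl([*p,110],q); st("up")
if arm.get_width()>35:
    f=bed(-50,-46)+[0,-5]; qe=down(H+EDGE)
    tgo([f[0],f[1]-40,100],qe); tl([*f,100],qe); tl([*f,25],qe,100); st("above")
    print(tl([*f,0.5],qe,25,6)); st("placed")
E
```

```text
True
down t28.0 tip [ 656.2 -145.5   30.2] w87.6 g3 F [0.9 1.1 5.2]
closed t29.3 tip [ 655.6 -145.6   29.2] w0.5 g0 F [0.1 0.2 0.1]
up t30.0 tip [ 654.7 -145.4  109.1] w0.4 g0 F [ 0.6  0.1 -0.7]
```

Contact at z ≈ 30 followed by an empty close suggests the fulcrum has since been knocked and a finger landed on its ridge. I'll look again.

```bash
cat >> h.py <<'E'
def rect(c,im,x0,x1,y0,y1,z,s=2.0):
    xs=np.arange(x0,x1,1/s); ys=np.arange(y1,y0,-1/s)
    X,Y=np.meshgrid(xs,ys); P=np.stack([X,Y,np.full_like(X,z)],-1)-c[1]
    U=(P@c[2])@c[0].T; U=(U[...,:2]/U[...,2:]).astype(np.float32)
    o=cv2.remap(im[:,:,::-1].copy(),U[...,0],U[...,1],cv2.INTER_LINEAR)
    for v in range(int(np.ceil(x0/20)*20),x1,20):
        cv2.line(o,(int((v-x0)*s),0),(int((v-x0)*s),6 if v%100 else 14),(0,0,255),1)
    for v in range(int(np.ceil(y0/20)*20),y1,20):
        cv2.line(o,(0,int((y1-v)*s)),(6 if v%100 else 14,int((y1-v)*s)),(0,0,255),1)
    return o
E
python3 - <<'E'
from h import *
arm.let_go()
tgo([600,-70,285],down(H)); c,im=shot("wrist","w6"); print(c[1])
cv2.imwrite("pics/r6.png",rect(c,im,380,760,-300,-20,25,2.0))
E
```

```text
[601.23154088  -1.12694553 445.08313127]
```

View pics/r6.png

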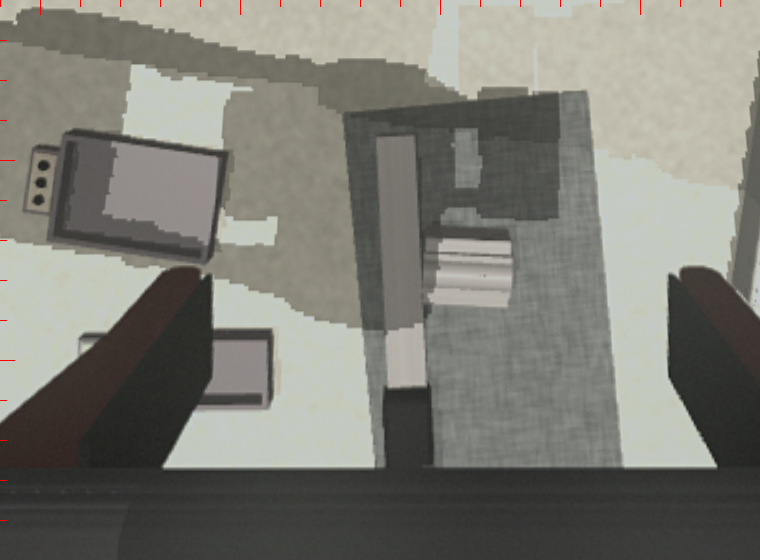

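The fulcrum was indeed knocked: it now lies against the bar, centred at (468,271) → (614,−155). I'll grasp it across its 34 mm side (closing along y), set it on free bench, then regrip along the ridge.

Run:
```python
from h import *
q=down(-0.02); p=[616,-155.5]
tgo([*p,110],q); tl([*p,45],q); print(tl([*p,6],q,40,8)); st("down")
arm.close_gripper(45); st("closed")
tl([*p,110],q); st("up")
if 30<arm.get_width()<40:
    q0=down(0); tgo([620,80,90],q0); tl([620,80,20],q0,100); print(tl([620,80,1],q0,20,5)); st("set")
    arm.let_go(); tl([620,80,90],q0)
    y=tip()[1]-5; qe=down(H)
    tgo([618,y,90],qe); tl([618,y,40],qe); print(tl([618,y,4],qe,50,8)); arm.close_gripper(45); st("regrip")
    tl([618,y,100],qe)
    f=bed(-50,-46)+[0,-5]; qe=down(H+EDGE)
    tl([*f,100],qe); tl([*f,25],qe,100); st("above")
    print(tl([*f,0.5],qe,20,5)); st("placed")
```

```text
False
down t35.2 tip [ 616.2 -155.6    6.4] w88.1 g0 F [ 0.8 -0.5  0.5]
closed t36.1 tip [ 616.1 -155.7    6. ] w33.8 g45 F [-0.3 -1.  -1.1]
up t37.0 tip [ 615.1 -155.2  108. ] w32.5 g45 F [-0.5  0.7 -8.2]
True
set t39.1 tip [628.2  79.1  32. ] w33.1 g45 F [-2.2 -0.6  6.7]
True
regrip t44.2 tip [617.4  75.1  26.4] w0.5 g1 F [-0.4 -0.1  1.3]
above t46.6 tip [607.9 180.3  25.8] w0.7 g0 F [-0.1 -0.1  0.4]
False
placed t48.0 tip [607.5 180.3   0.8] w0.7 g0 F [-0.5 -0.5  0.1]
```

The contact stop fired early while the arm was still settling, so the fulcrum was released from ~28 mm up. I'll find it again and wait before contact moves from now on.

```bash
cat >> h.py <<'E'
def find(n,z,k=0):
    c=cam("wrist"); 
    for o in arm.outline_of("wrist",n):
        m=o["region"].astype(np.uint8); cnt=max(cv2.findContours(m,0,2)[0],key=cv2.contourArea)
        W=np.array([ray(c,u[0],z)[:2] for u in cnt],np.float32)
        r=cv2.minAreaRect(W); print(n,round(o["confidence"],2),np.round(o["box"]),"rect",np.round(r[0],1),np.round(r[1],1),round(r[2],1))
E
python3 - <<'E'
from h import *
tl([607,100,150],down(H)); arm.let_go()
tgo([600,110,250],down(H)); arm.wait(.3); c,im=shot("wrist","w7"); print(c[1])
find("fulcrum_mid",22)
cv2.imwrite("pics/r7.png",rect(c,im,440,720,20,250,22,2.0))
E
```

```text
[600.93548218 179.11146457 410.21124068]
fulcrum_mid 0.76 [343. 209.  45.  40.] rect [648.9  80.6] [46.7 38.8] 0.0
```

View pics/r7.png

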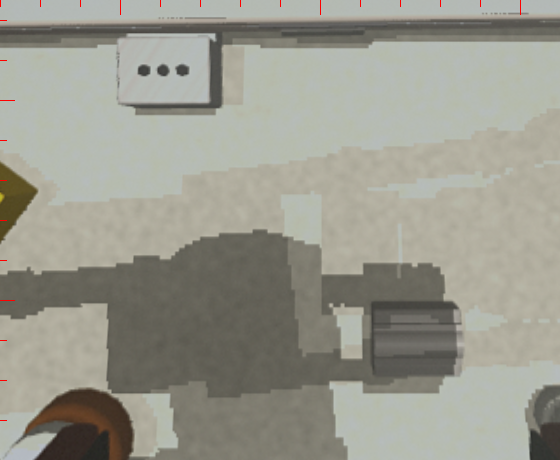

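The fulcrum is upright at (416,339) → (648,80). Also in view are block c (165,70), the jar at lower left and the vial at lower right. Regrip along the ridge.

Run:
```python
from h import *
qe=down(H); p=[644,77]
tgo([*p,100],qe); arm.wait(.3); tl([*p,40],qe); print(tl([*p,4],qe,40,8)); st("down")
arm.close_gripper(45); st("regrip")
tl([*p,80],qe)
if 40<arm.get_width()<48:
    f=bed(-50,-46)+[0,-2.5]; qe=down(H+EDGE)
    tl([*f,80],qe,120); arm.wait(.3); tl([*f,15],qe,80); arm.wait(.3); st("above")
    print(tl([*f,2.5],qe,20,6)); arm.wait(.2); st("placed")
```

```text
False
down t54.1 tip [644.2  77.    4.4] w87.9 g0 F [ 0.1 -0.2 -0.4]
regrip t54.9 tip [644.5  76.9   4.1] w43.7 g45 F [ 2.8 -0.1 -1.8]
above t58.2 tip [607.6 182.8  15.5] w43.9 g45 F [ 0.5 -0.2 -6.8]
True
placed t58.9 tip [607.3 182.7   4.1] w43.8 g45 F [-0.1  0.4  6. ]
```

The fulcrum is placed. Now release it, pick up the bar and bring the toe to the skirt with the slope set.

```bash
cat >> h.py <<'E'
FX,FY,FZ=-50.,-46.,30.          # ridge top in bed coordinates
D0=2.0                           # tip above the bar's underside in the grip
def barpose(X,Y,Z,phi,yaw=EDGE): # toe underside at bed X,Y, world Z; slope phi down to the toe -> tip, quat
    h=np.array([-np.sin(yaw),np.cos(yaw),0]); u=h*np.cos(phi)-np.array([0,0,np.sin(phi)]); n=h*np.sin(phi)+np.array([0,0,np.cos(phi)])
    T=np.array([*bed(X,Y),Z]); M=np.stack([u,np.cross(-n,u),-n],1)
    return T-175*u+D0*n, R.from_matrix(M).as_quat()
def onridge(D,phi,dz=0): return barpose(FX+D*np.cos(phi),FY,FZ+dz-D*np.sin(phi),phi)
E
python3 - <<'E'
from h import *
arm.let_go(); p=tip(); qe=down(H+EDGE); tl([*p[:2],90],qe)
q=down(H+0.041); g=[585.1,-265.4]
tgo([*g,100],q); arm.wait(.3); tl([*g,45],q); print(tl([*g,5],q,40,8)); st("down")
arm.close_gripper(60); st("closed")
tl([*g,120],q); arm.wait(.2); st("up")
if 18<arm.get_width()<30:
    P,Q=onridge(75-60,.30,3); print(P.round(1))
    tgo(P+[0,-30,70],Q); tl(P+[0,0,40],Q); tl(P,Q,80); arm.wait(.3); st("pre")
    shot("side","s1"); shot("wrist","w8")
E
```

```text
False
down t64.1 tip [ 585.3 -265.5    5.4] w87.6 g0 F [-0.4 -0.7  0.3]
closed t65.1 tip [ 584.8 -265.4    5. ] w23.6 g60 F [-1.6  0.1  0.1]
up t66.2 tip [ 584.6 -265.1  118.4] w23.7 g60 F [ 0.5  0.5 -5.5]
[608.5  33.   82.2]
pre t68.7 tip [608.7  33.   82.7] w23.8 g60 F [ 0.3 -0.5 -4.2]
```

Run:
```python
from h import *
a=cv2.imread("pics/w8.png")[:330]; s=cv2.imread("pics/s1.png"); u=proj(cam("side"),[607,185,30]).astype(int); print(u)
b=cv2.resize(s[u[1]-45:u[1]+45,u[0]-107:u[0]+107],(640,270),interpolation=cv2.INTER_CUBIC)
cv2.imwrite("pics/m8.png",np.vstack([a,b]))
c=cam("wrist"); print(proj(c,[*bed(FX,FY),30]),proj(c,[*bed(0,FY),27]),proj(c,[*bed(0,-40),49]),proj(c,[*bed(-35,FY),30]))
```

```text
[269 288]
[ 312.82095089 -162.33672305] [ 312.25244718 -405.66106328] [ 285.50217345 -479.66722628] [ 312.6560555  -227.11767643]
```

View pics/m8.png

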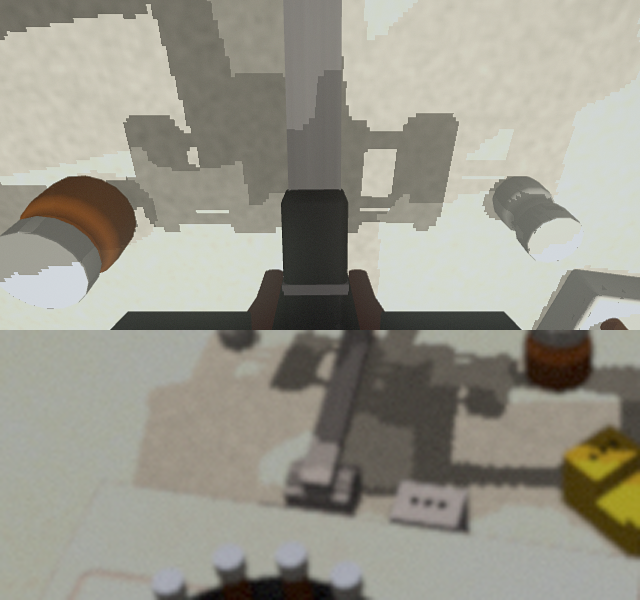

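The side crop (bottom) shows the toe centred over the fulcrum (320,470), with block c to its right (430,500) and the jar and vial clear. Slide in and lever.

Run:
```python
from h import *
P,Q=onridge(25,.30,1.5); tl(P,Q,40); arm.wait(.3)
P,Q=onridge(75,.30,1.5); print("hit",tl(P,Q,40,10)); arm.wait(.3); st("in"); print(P.round(1))
if np.linalg.norm(tip()-P)<4:
    for phi in (.24,.18,.12,.06,0,-.05,-.09):
        P,Q=onridge(75,phi); tl(P,Q,20); arm.wait(.2); st("phi %.2f dz %.1f"%(phi,(tip()-P)[2]))
        if abs(arm.get_force()[2])>55: print("stop"); break
    shot("side","s2"); shot("scene","c2")
```

```text
hit False
in t71.2 tip [608.1  90.2  63. ] w23.3 g60 F [ 0.9  0.6 -3.7]
[608.1  90.3  63. ]
phi 0.24 dz 0.1 t71.9 tip [608.1  88.6  55.8] w23.5 g60 F [ 0.4  0.3 -4. ]
phi 0.18 dz 1.0 t72.6 tip [608.1  88.6  50.9] w23.6 g60 F [-3.3  5.9  0.2]
phi 0.12 dz 2.7 t73.2 tip [608.4  88.1  46.7] w23.6 g60 F [-4.9  5.4  7.1]
phi 0.06 dz 3.2 t73.9 tip [608.4  87.4  41.2] w23.5 g60 F [-5.4  5.6  9.5]
phi 0.00 dz 4.5 t74.6 tip [608.6  87.3  36.5] w23.7 g60 F [-7.5  6.9 14. ]
phi -0.05 dz 5.4 t75.2 tip [608.9  87.2  32.4] w23.7 g60 F [-8.4  5.3 16.8]
phi -0.09 dz 6.0 t75.8 tip [609.2  87.3  29. ] w23.6 g60 F [-10.5   4.4  19.2]
```

```bash
cat >> h.py <<'E'
def corner(a,x,y,z): # module point (bed x,y, z above jack level) at hinge angle a; hinge at bed x=280, z=12
    dx=x-280; X=280+dx*np.cos(a)+z*np.sin(a); Z=12-dx*np.sin(a)+z*np.cos(a); return [*bed(X,y),Z]
def angle(img,ref="pics/side0.png",n="side",pts=((0,172,22),(280,170,22),(95,150,40)),a0=.055):
    c=cam(n); A=cv2.imread(ref); B=cv2.imread(img)
    for x,y,z in pts:
        u=proj(c,corner(a0,x,y,z)); i,j=np.round(u).astype(int); w=14
        if not(40<i<600 and 40<j<440): continue
        r=cv2.matchTemplate(B[j-40:j+40,i-40:i+40],A[j-w:j+w,i-w:i+w],cv2.TM_CCOEFF_NORMED); _,s,_,m=cv2.minMaxLoc(r)
        d=np.array(m)-(40-w); f=[(a,(proj(c,corner(a,x,y,z))-u).round(1).tolist()) for a in (0,.09,.1,.11,.13)]
        print((x,y),u.round(),"score %.2f"%s,"shift",d,f)
E
python3 - <<'E'
from h import *
angle("pics/s2.png")
angle("pics/c2.png","pics/scene0.png","scene",pts=((0,-172,22),(0,172,22),(0,-172,5)))
P,Q=onridge(75,-.14); tl(P,Q,20); arm.wait(.3); st("phi -.14 dz %.1f"%(tip()-P)[2])
shot("side","s3"); angle("pics/s3.png")
E
```

```text
(0, 172) [376. 319.] score 0.94 shift [ 1 -1] [(0, [-0.4, 4.9]), (0.09, [0.2, -3.0]), (0.1, [0.3, -3.8]), (0.11, [0.3, -4.6]), (0.13, [0.4, -6.3])]
(95, 150) [356. 356.] score 0.99 shift [ 0 -2] [(0, [0.1, 2.5]), (0.09, [-0.1, -1.4]), (0.1, [-0.1, -1.8]), (0.11, [-0.1, -2.2]), (0.13, [-0.2, -3.0])]
(0, -172) [406. 222.] score 0.92 shift [ 1 -3] [(0, [-0.7, 4.4]), (0.09, [0.5, -2.9]), (0.1, [0.7, -3.8]), (0.11, [0.8, -4.6]), (0.13, [1.2, -6.3])]
(0, 172) [306. 193.] score 0.65 shift [-4 -1] [(0, [-0.1, 4.2]), (0.09, [0.1, -2.7]), (0.1, [0.2, -3.5]), (0.11, [0.2, -4.3]), (0.13, [0.3, -6.0])]
(0, -172) [405. 227.] score 0.89 shift [ 1 -3] [(0, [-0.6, 4.2]), (0.09, [0.4, -2.8]), (0.1, [0.6, -3.6]), (0.11, [0.7, -4.4]), (0.13, [1.0, -6.1])]
phi -.14 dz 6.6 t76.6 tip [609.6  87.6  24.6] w23.6 g60 F [-9.9  3.5 20.5]
(0, 172) [376. 319.] score 0.92 shift [ 1 -1] [(0, [-0.4, 4.9]), (0.09, [0.2, -3.0]), (0.1, [0.3, -3.8]), (0.11, [0.3, -4.6]), (0.13, [0.4, -6.3])]
(95, 150) [356. 356.] score 0.99 shift [ 0 -2] [(0, [0.1, 2.5]), (0.09, [-0.1, -1.4]), (0.1, [-0.1, -1.8]), (0.11, [-0.1, -2.2]), (0.13, [-0.2, -3.0])]
```

```bash
cat >> h.py <<'E'
def edgeshift(img,ref,n,x,y,z,a0=.055,w=12,up=8):
    c=cam(n); A=cv2.imread(ref); B=cv2.imread(img); u=proj(c,corner(a0,x,y,z)); i,j=np.round(u).astype(int)
    U=lambda P:cv2.GaussianBlur(cv2.resize(P,None,fx=up,fy=up,interpolation=cv2.INTER_CUBIC),(0,0),3)
    r=cv2.matchTemplate(U(B[j-w-14:j+w+14,i-w-6:i+w+6]),U(A[j-w:j+w,i-w:i+w]),cv2.TM_CCOEFF_NORMED); _,s,_,m=cv2.minMaxLoc(r)
    d=(np.array(m)-[6*up,14*up])/up; g=(proj(c,corner(.105,x,y,z))-u)/.05
    return "a %.3f s %.2f d %s"%(a0+d[1]/g[1],s,d.round(1))
def ang(side,scene=None):
    for x,y,z in ((0,172,22),(95,150,40),(95,172,22)): print("side",(x,y),edgeshift(side,"pics/side0.png","side",x,y,z))
    if scene:
        for x,y,z in ((0,-172,15),(0,-172,22),(100,-175,22)): print("scene",(x,y),edgeshift(scene,"pics/scene0.png","scene",x,y,z))
E
python3 - <<'E'
from h import *
ang("pics/s2.png","pics/c2.png"); print(); ang("pics/s3.png")
for phi in (-.17,-.20):
    P,Q=onridge(75,phi); tl(P,Q,20); arm.wait(.3); st("phi %.2f dz %.1f"%(phi,(tip()-P)[2]))
shot("side","s4"); shot("scene","c4"); ang("pics/s4.png","pics/c4.png")
E
```

```text
side (0, 172) a 0.071 s 0.94 d [ 1.9 -1.4]
side (95, 150) a 0.098 s 0.99 d [-0.1 -1.8]
side (95, 172) a 0.304 s 0.99 d [  1.8 -12. ]
scene (0, -172) a 0.092 s 0.92 d [ 1. -3.]
scene (0, -172) a 0.094 s 0.97 d [ 1.2 -3.2]
scene (100, -175) a 0.126 s 0.97 d [ 2.  -3.8]

side (0, 172) a 0.077 s 0.93 d [ 2.8 -1.9]
side (95, 150) a 0.110 s 0.99 d [-0.1 -2.2]
side (95, 172) a 0.315 s 0.98 d [  1.9 -12.5]
phi -0.17 dz 6.9 t77.2 tip [609.8  87.8  22. ] w23.5 g60 F [-9.7  3.6 22.1]
phi -0.20 dz 7.3 t77.8 tip [610.1  88.   19.4] w23.7 g60 F [-9.4  2.1 23.3]
side (0, 172) a 0.083 s 0.91 d [ 3.5 -2.4]
side (95, 150) a 0.113 s 0.99 d [-0.1 -2.4]
side (95, 172) a -0.212 s 0.97 d [-1.6 12.9]
scene (0, -172) a 0.117 s 0.89 d [ 2.  -5.1]
scene (0, -172) a 0.116 s 0.95 d [ 2.  -5.1]
scene (100, -175) a 0.161 s 0.95 d [ 2.9 -5.6]
```

The module is at about 0.115 rad by the picture shifts, past the comfortable 0.10. I'll unload and release the bar where it is, take one overhead shot of pocket c, then draw the block.

Run:
```python
from h import *
P,Q=onridge(75,-.20); tl(P+[0,0,6],Q,20); arm.wait(.2); st("unload")
arm.let_go(); n=-zq(Q); P=tip(); tl(P+90*n,Q); arm.wait(.2); st("released")
q=down(H); tgo([446,-125,170],q); arm.wait(.4); c,im=shot("wrist","w9"); print(c[1])
cv2.imwrite("pics/r9.png",rect(c,im,380,510,-180,-70,14,5))
shot("side","s5"); shot("scene","c5"); ang("pics/s5.png","pics/c5.png")
```

```text
unload t78.6 tip [609.   87.8  20.4] w23.4 g60 F [-2.1  4.7  6.2]
released t80.6 tip [607.5  69.2 104.7] w87.3 g0 F [-0.2 -0.1 -0.3]
[447.06626069 -55.5512772  331.811689  ]
side (0, 172) a 0.083 s 0.91 d [ 3.5 -2.4]
side (95, 150) a 0.110 s 0.99 d [-0.1 -2.2]
side (95, 172) a -0.212 s 0.98 d [-1.6 12.9]
scene (0, -172) a 0.117 s 0.89 d [ 2.  -5.1]
scene (0, -172) a 0.116 s 0.95 d [ 2.  -5.1]
scene (100, -175) a 0.161 s 0.95 d [ 2.9 -5.6]
```

View pics/r9.png

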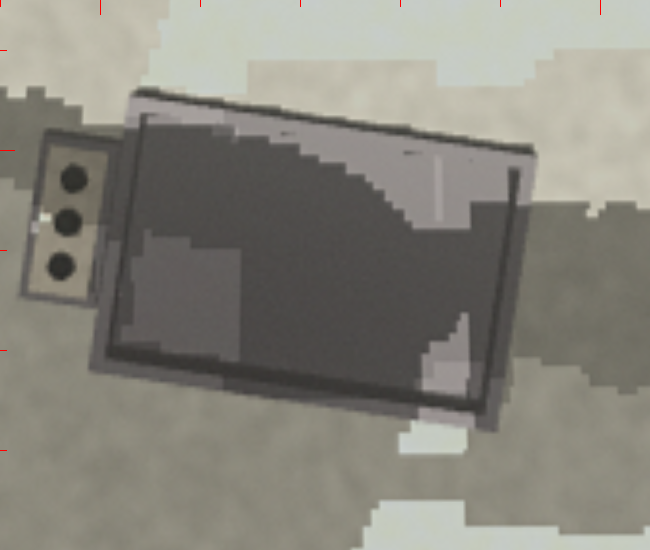

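The module held at ~0.115. The overhead view shows pocket c (label left) with rim corners (132,92), (536,152), (495,430) and (92,372), so its centre is ≈ (443,−122) and yaw −0.145. Now draw the block.

Run:
```python
from h import *
q=down(H+EDGE); o=bed(-23,35); g=np.array([o[0]-3,211.]); print(g)
tgo([*(g-[0,30]),120],q); arm.wait(.2); tl([*g,80],q); arm.wait(.2); print(tl([*g,17],q,40,8)); st("down")
arm.close_gripper(50); arm.wait(.2); st("closed")
if arm.get_width()>40:
    ux=np.array([-np.sin(EDGE),np.cos(EDGE)])
    e=g-ux*62; print("snag",tl([*e,17.8],q,50,15)); arm.wait(.2); st("pulled")
    if tip()[1]<155:
        tl([*e,110],q); arm.wait(.3); st("lifted")
    shot("side","s6"); ang("pics/s6.png")
    find("block_c_mid",46)
```

```text
[523.16989687 211.        ]
False
down t86.0 tip [523.3 211.1  17.3] w87.7 g0 F [ 1.3  0.4 -0.6]
closed t86.9 tip [523.3 211.   17. ] w43.7 g50 F [ 0.7 -0.3  0.1]
snag False
pulled t88.5 tip [523.6 149.2  17.8] w43.8 g50 F [-1.1 -1.4 -1.6]
lifted t89.6 tip [523.2 148.9 109. ] w43.6 g50 F [ 0.2  0.3 -1.4]
side (0, 172) a 0.085 s 0.91 d [ 3.8 -2.5]
side (95, 150) a 0.107 s 0.99 d [-0.1 -2.1]
side (95, 172) a -0.212 s 0.98 d [-1.6 12.9]
```

```bash
cat > place.py <<'E'
from h import *
yaw=np.pi-0.145; q=down(yaw); a=np.array([np.cos(yaw),np.sin(yaw)]); b=np.array([-a[1],a[0]])
C=np.array([443.3,-122.0]); base=C-21.3*a
tgo([*base,110],q); tl([*base,45],q,100); arm.wait(.4); st("hover")
for da,db in ((0,0),(2,0),(-2,0),(0,2),(0,-2),(2,2),(-2,2),(2,-2),(-2,-2),(3.5,0),(-3.5,0)):
    s=base+da*a+db*b
    tl([*s,37],q,60); arm.wait(.3); h=tl([*s,19.5],q,20,5); st(f"try {da},{db} {h}")
    if tip()[2]<24 or arm.get_width()<40: break
E
python3 place.py
```

```text
hover t92.6 tip [ 464.5 -125.1   45.3] w43.9 g50 F [-0.6  0.8 -1.2]
try 0,0 True t94.0 tip [ 464.2 -125.    20. ] w44.1 g50 F [0.8 0.3 5.1]
```

The block is seated (tip at z=20, underside on the pocket floor). Release it, then recover the bar to the mat.

Run:
```python
from h import *
arm.let_go(); p=tip(); q=down(np.pi-.145); tl([p[0],p[1],120],q)
c=cam("wrist")
phi=-.11; _,Q=onridge(75,phi); n=-zq(Q); G=np.array([608.7,87.6,20.6])
tgo(G+110*n,Q); arm.wait(.3); tl(G+40*n,Q); print(tl(G,Q,40,8)); st("at bar")
arm.close_gripper(60); arm.wait(.2); st("closed")
if arm.get_width()>20:
    D=75
    # rotate about the ridge from the present slope, free of the skirt, then draw out
    for f in (0,.12,.26):
        P,Q=onridge(D,f,1); tl(P,Q,50)
    arm.wait(.2); st("toe low")
    P,Q=onridge(D-70,.26,3); print("snag",tl(P,Q,80,12)); arm.wait(.2); st("out")
    tl(P+[0,-40,80],Q,150)
    shot("side","s7"); ang("pics/s7.png")
```

```text
False
at bar t99.3 tip [608.9  87.6  21. ] w87.4 g0 F [ 0.3 -0.8  0.2]
closed t100.5 tip [608.4  87.6  20.5] w23.5 g60 F [-3.1 -1.1  1.5]
toe low t102.0 tip [607.9  88.2  58.2] w23.6 g60 F [-0.   0.3 -4.8]
snag False
out t103.2 tip [608.5  22.   78.4] w23.6 g60 F [ 0.   0.5 -5.3]
side (0, 172) a 0.083 s 0.91 d [ 3.5 -2.4]
side (95, 150) a 0.110 s 0.99 d [-0.1 -2.2]
side (95, 172) a -0.212 s 0.98 d [-1.6 12.9]
```

Run:
```python
from h import *
q=down(H+0.041); g=[585.1,-265.4]
tgo([*g,110],q); arm.wait(.3); tl([*g,30],q,100); arm.wait(.3); print(tl([*g,5],q,25,5)); arm.wait(.2); st("bar down")
arm.let_go(); tl([*g,110],q)
f=bed(-50,-46)+[0,-2.5]; qe=down(H+EDGE)
tgo([f[0],f[1]-40,110],qe); arm.wait(.2); tl([*f,60],qe); arm.wait(.2); print(tl([*f,3.5],qe,40,8)); st("fulc")
arm.close_gripper(45); arm.wait(.2); st("closed")
tl([*f,70],qe,80)
if 40<arm.get_width()<48:
    p=[653,-150]; tl([f[0],f[1]-60,110],qe); q=down(H-.04)
    tgo([*p,110],q); arm.wait(.3); tl([*p,25],q,100); arm.wait(.4); print(tl([*p,6],q,20,6)); arm.wait(.2); st("set")
    if tip()[2]<11: arm.let_go(); tl([*p,120],q)
```

```text
False
bar down t107.9 tip [ 585.2 -265.5    5.2] w23.5 g60 F [ 0.2  0.4 -5.1]
False
fulc t113.9 tip [607.6 182.8   3.9] w88.1 g0 F [0.6 0.2 0.9]
closed t114.8 tip [607.3 182.7   3.5] w43.6 g45 F [-0.7 -0.1  0.5]
False
set t120.5 tip [ 653.  -150.     6.5] w43.7 g45 F [-2.7  1.1 -2.6]
```

Run:
```python
from h import *
arm.close_gripper(10)
d=bed(27,0); q=down(H+EDGE)
tgo([*(d-[0,40]),130],q); arm.wait(.2); tl([*d,85],q,100); arm.wait(.4); st("over")
print(tl([*d,24],q,18,24)); arm.wait(.2); st("pressed")
tl([*d,70],q,60); tl([*(d-[0,60]),170],q)
shot("side","s8"); shot("scene","c8"); ang("pics/s8.png","pics/c8.png")
```

```text
over t126.4 tip [561.  261.8  85.4] w0.4 g0 F [-0.6  0.1  0.2]
True
pressed t129.2 tip [561.4 260.   33.6] w0.6 g3 F [-1.  -0.1  5.3]
side (0, 172) a 0.045 s 0.97 d [-0.1  0.9]
side (95, 150) a -0.019 s 1.00 d [0.2 3. ]
side (95, 172) a 0.047 s 0.99 d [0.  0.4]
scene (0, -172) a 0.018 s 0.85 d [-0.9  3. ]
scene (0, -172) a 0.019 s 0.87 d [-0.9  3. ]
scene (100, -175) a -0.025 s 0.96 d [-2.   4.2]
```

Run:
```python
from h import *
d=bed(27,0); q=down(H+EDGE)
tl([*d,60],q); arm.wait(.4); print(tl([*d,26],q,15,6)); st("touch"); print(tl([*d,24],q,15,22)); st("press"); tl([*d,80],q); tl([*(d-[0,100]),190],q)
arm.let_go(); tgo([560,-70,285],down(H)); arm.wait(.3); c,im=shot("wrist","w10"); s,si=shot("side","s9")
a=rect(c,im,380,760,-300,-20,14,1.6)
b=cv2.resize(si[230:480,100:460,::-1],(608,422))
b=cv2.resize(b,(int(608*150/422*1),150)) if 0 else cv2.resize(si[240:440,120:440,::-1],None,fx=.7,fy=.7)
o=np.zeros((a.shape[0]+b.shape[0],max(a.shape[1],b.shape[1]),3),np.uint8); o[:a.shape[0],:a.shape[1]]=a; o[a.shape[0]:,:b.shape[1]]=b; cv2.imwrite("pics/fin.png",o)
```

```text
True
touch t134.0 tip [560.8 261.9  33.6] w0.4 g2 F [-0.4 -0.6  5.2]
True
press t134.3 tip [560.8 261.9  33.6] w0.5 g2 F [-1.  -0.4  3.1]
```

View pics/fin.png

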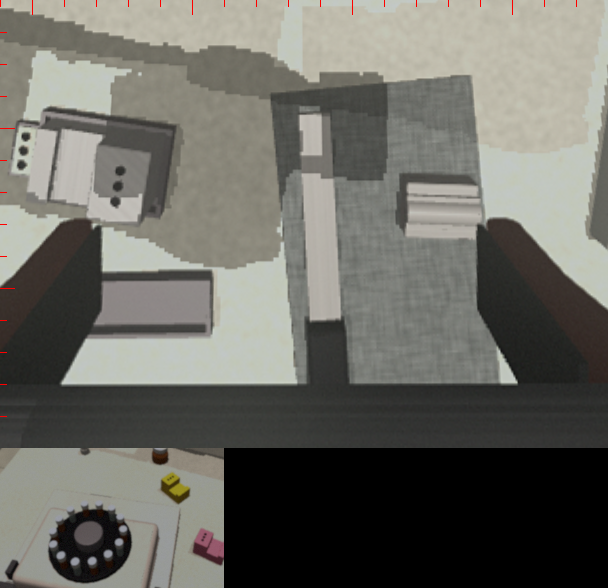

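The last picture shows block c inside its pocket (pips at 118,185), the bar and fulcrum on the mat (fulcrum at 440,208, about 5 mm inside the mat edge), the front edge clear, and pink and yellow where they were. The deck was touched at 33.6 mm against 34 expected when down, so the module is on its feet. Handing in.

Run:
```python
from h import *
st("end"); print(arm.hand_in())
```

```text
end t138.7 tip [560.1 -69.4 284.8] w87.9 g0 F [-0.1 -0.9 -0.1]
the job is handed in; nothing more can be done
None
```

I handed the job in at 138.7 s: block c, the only block present, is in its pocket, the bar and fulcrum block are back flat on the mat, and the module is pressed down onto its feet; `hand_in` gave no verdict.

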